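# Lock the vial tray with the T-handled key

### The job

Lock the tray of sample vials onto its carrying base for transport: lift the T-handled key out of its stand, push it fully down into the square socket inside the guard collar, and turn it clockwise (seen from above) until the latch comes up against its stop, pointing at the tray. Move the latch only with the key, never with the fingers or any other part of the arm, leave the key standing fully down in the socket with nothing holding it, and leave the tape, wash bottle and glove box where they are.

Things in the scene. Friction and masses are not known exactly. Their poses are not given: they have to be found in the camera images.
- key: Loose steel T-handled key, 133 mm tall, 0.3 kg, upright in the stand at any yaw. Origin: centre of the shaft's lower tip; z up the shaft, x along the handle bar. Shaft 14 mm square (sides along x, y), lowest 4 mm slimmer (11 mm); flange 36 mm across, 60 to 66 mm up. Handle bar 110 mm (x) x 16 mm (y) x 18 mm high, centre 124 mm above the origin: grip it across the 16 mm, mid-bar, from above.
- stand: Fixed black block 70 x 70 x 70 mm, origin at the centre of its underside. A 24 mm square hole runs down its middle; the key's flange rests on the block's top, so the key's tip starts 10 mm above the table. Lift the key more than 60 mm to clear it.
- station: Fixed base; origin on the table, on the lock's vertical axis; x points from lock to vial tray, z up. Aluminium plate 12 mm thick, x -45 to 175, y -90 to 90 mm. The lock sits in a guard collar, a tube 62 mm outside, 50 mm inside diameter, 42 to 80 mm above the table, on a column at its -x side. Grey tray with eight white-capped vials at x 85 to 170 mm, tops 81 mm above the table.
- socket (a point): Centre of the mouth of the lock's square socket, 58 mm above the table, 22 mm below the collar's top. Turns with the lock: x, y parallel to the socket's sides, z up. Socket 16.5 mm square, 36 mm deep, its top 12 mm flaring to 27 mm square at the mouth. The key enters in any of four quarter turns, within 0.2 rad, then has 0.2 rad play each way; fully down, its origin is 36 mm below this point.
- lock (a joint): Angle of the lock in rad, growing clockwise seen from above. 0 is open, 1.35 is locked, against a hard stop; starts between 0 and 0.5. It stays where it is left; turning takes about 0.15 to 0.25 N m.
- tape: Bystander: loose roll of tape lying flat, 104 mm across, 48 mm high; origin at the centre of its underside.
- wash_bottle: Bystander: loose white wash bottle, 68 mm across, body 140 mm tall, with a thin spout up to 180 mm; origin at the centre of its underside.
- glove_box: Bystander: loose carton 100 x 180 x 75 mm; origin at the centre of its underside.
- latch_tip (a point): Centre of the round end of the latch, on its upper face, 37 mm above the table, 81 mm from the lock axis. The latch is a flat steel arm, 18 mm wide, 10 mm thick, running out under the collar to 90 mm from the axis; it turns with the lock. Seen from the lock axis it lies at station yaw 1.35 minus the joint value: to the +y side when open, straight at the tray (station +x) when locked.
Mind the look-alikes: they are no part of the job. There is more than one size of the key; the job needs the largest.

How it is judged:
By the outcome, as a careful person would: the job done as asked, in the order asked, and still so for the second after the job is handed in, with the robot touching nothing.
It also fails if it takes over 48 s, if anything falls off the work surface, if the arm or the gripper's body presses on something with over 40 N, if the wrist force passes 120 N, or if a joint passes its speed limit or range.

### The arm

A 6-joint arm with a two-finger parallel gripper is mounted at the origin on the work surface. World frame = base frame: x ahead of the robot, y to its left, z up, the work surface at z = 0. Lengths are in mm, angles in rad, forces in N, time in s.
With the tool pointing down it reaches from about 375 to 825 mm from the base axis. Payload 5.5 kg.
Tool frame: the origin (TCP) lies on the centre line of the jaws, within the pads' length; the fingertips stand 25 mm ahead of it and the grasp point (between the pads) lies 6 mm ahead of it; z points along the fingers, x is the direction in which the jaws open and shut, and the axes are right-handed (so a half turn about z gives the same grasp; the last joint's range is limited). The gripper opens to 85 mm and grips with 20 to 120 N. Pads are 22 mm wide; open, the fingers measure 114 mm over their backs; the gripper's body (76 mm by 85 mm) begins 54 mm behind the grasp point. The pads swing forward as they close: fully open they stand 13 mm farther back than shut.
Start: joints at [-1.265, 0.314, -0.047, 1.21, 0, 1.571], TCP at [180.63, -572.16, 224.399] pointing down, gripper open.
Joint ranges: [-2.67, 2.67], [-0.69, 1.73], [-1.03, 1.25], [-2.08, 2.16], [-1.42, 1.45], [-3.14, 3.14]. Speed limits (rad/s): [2.39, 2.39, 3.01, 3.14, 3.14, 3.14].

### API

Orientations are given as a unit quaternion [w, x, y, z].
In Python, from cell import manip, get_image, camera_params gives the robot as it stands.
- The arm moves only by the tool jog_arm, never from a script. Its argument "motion" is a list of rows, each a list of 7 numbers: the turn, a rotation vector about the tool's x, y, z in degrees, then the shift along the tool's x, y, z in mm, then the closure, from 0 (fully open) to 1 (shut). In form: [[wx, wy, wz, dx, dy, dz, jaw], ...]. A call has exactly 5 rows; each row shifts and turns the commanded pose from where the row before left it, along the tool's axes as they then stand; what a row does not reach is not made up. A row lasts 1/10 s, in which the tool goes at most 50 mm and 8.59 degrees, less where a joint would pass 70% of its speed; a pose out of reach is approached as far as the arm can. A call is refused whole if a number of a shift passes 50 or a number of a turn 8.59, either way. A call with a gripper value outside its range is refused whole. The fingers move at their own pace and stop on an object; "squeeze" is the grip in N (left out, the last holds). Time passes only in rows, so rows that do not move let the fingers close, or fill a call up. It gives the time, the measured TCP pose, the force and the opening at its end, in the units of the state.
- manip.state(): the state, without advancing time (a new reading comes with each control period).
- get_image(name): name is "scene" or "side" or "wrist"; returns the picture (480x640x3 uint8, red, green, blue); there is no depth.
- camera_params(name): a dict with "K" (3x3 intrinsics, pixels), "k1" (the pictures are not rectified: a ray, as slopes to the right and down, at radius r is drawn at 1 + k1 r^2 times it, then the intrinsics apply), "pose" (4x4, takes a point from camera to world coordinates). Camera axes: x right, y up, looking along -z (the intrinsics and any distortion apply to the point x, -y, -z); pixel columns grow to the right and rows downward; lengths in mm; the calibration is good to about 2 mm. A picture is of the moment at which its call begins: read the wrist's pose just before it. camera_params takes no time and is no camera call; for the wrist camera it gives the pose at the moment of the call.
- manip.finish_job(): hands the job in, once; it reports no verdict.
The state is a dict: "t": time; "joints": joint angles; "joint_vel": joint speeds; "joint_torque": joint torques, N m; "position": TCP position; "ee_rot": TCP orientation; "contact_force": force on the tool from outside, world axes, zero at the start; "moment": the same for the moment, N m; "grip_width": finger opening in mm.
Only numpy, scipy, OpenCV 4.12 (cv2) and the standard library are available. Lean on these libraries where they do the work, as an engineer would, in place of code of your own. Each camera call takes 0.05 s, during which the arm holds its last target.

## Working session

There is one attempt and no reset: what is moved stays moved. The work goes in short steps, Python scripts to look and compute and a tool call to move; the robot and the scene stay as the last step left them, time stands still between calls to the robot, and variables do not carry over. Pictures are saved under pics/ and viewed, and the job is handed in when it is done.

Besides the shell and the picture viewer there is one more tool, called after ">>>" as name([rows], argument=value, ...), one row to a line, values as JSON. jog_arm: Moves the arm, as the interface text tells. Its arguments: {"type":"object","properties":{"motion":{"type":"array","items":{"type":"array","items":{"type":"number"}}},"squeeze":{"type":"number"}},"required":["motion"]}

```bash
mkdir -p pics; ls
python3 - <<'E'
from cell import manip,get_image,camera_params
import cv2,json
print(manip.state())
for n in("scene","side","wrist"):
    p=camera_params(n);print(n,p)
    cv2.imwrite(f"pics/{n}0.png",get_image(n)[:,:,::-1])
E
```

```text
pics
{'t': 0.0, 'joints': array([-1.26498689e+00,  3.14217972e-01, -4.80279207e-02,  1.21021028e+00,
        7.69374737e-06,  1.57078819e+00]), 'joint_vel': array([ 5.66898243e-04, -3.53602021e-04, -1.72867977e-05, -8.77889882e-04,
       -1.47034162e-03,  3.84128646e-04]), 'joint_torque': array([-1.37849653e-03, -5.39586210e+01,  3.39750338e+01,  1.92821037e-02,
       -2.54005107e-05,  4.76620266e-05]), 'position': array([ 180.47078735, -571.62040985,  223.56183044]), 'ee_rot': array([-4.93721898e-04,  8.06558123e-01, -5.91154215e-01, -6.67104757e-04]), 'contact_force': array([0.27209372, 0.18295497, 0.92006278]), 'moment': array([-0.01574045,  0.00376942, -0.0141518 ]), 'grip_width': 85.50817516345441}
scene {'K': array([[504.08373688,   0.        , 314.18308789],
       [  0.        , 504.08373688, 250.24055408],
       [  0.        ,   0.        ,   1.        ]]), 'k1': -0.14123401041093767, 'pose': array([[-5.43035582e-01, -5.72453624e-01,  6.14336394e-01,
         1.21686723e+03],
       [ 8.39678000e-01, -3.76544139e-01,  3.91350696e-01,
         4.22585251e+02],
       [ 7.2
[... 548 characters left out ...]
132e-03,  7.62417872e-01,  6.47082003e-01,
         8.41426373e+02],
       [ 0.00000000e+00,  0.00000000e+00,  0.00000000e+00,
         1.00000000e+00]])}
wrist {'K': array([[340.42785072,   0.        , 319.51653599],
       [  0.        , 340.42785072, 239.94759719],
       [  0.        ,   0.        ,   1.        ]]), 'k1': -0.06168324736169551, 'pose': array([[ 3.00114077e-01,  9.14065067e-01,  2.72794052e-01,
         2.50538500e+02],
       [-9.53901258e-01,  2.88174120e-01,  8.38335695e-02,
        -5.49362411e+02],
       [-1.98284849e-03, -2.85378223e-01,  9.58412927e-01,
         3.73345674e+02],
       [ 0.00000000e+00,  0.00000000e+00,  0.00000000e+00,
         1.00000000e+00]])}
```

View pics/scene0.png

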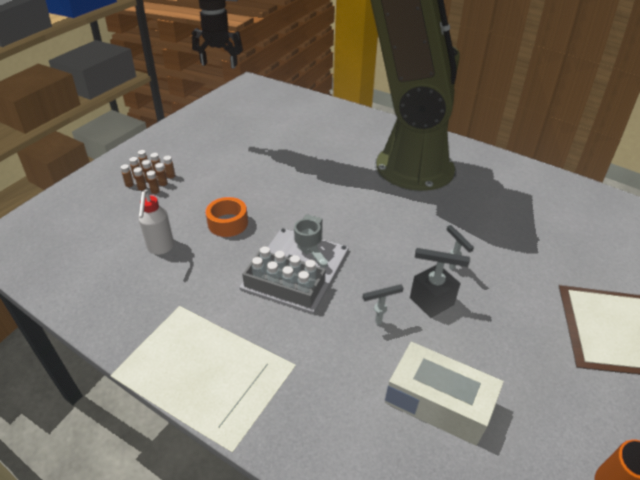

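View pics/side0.png

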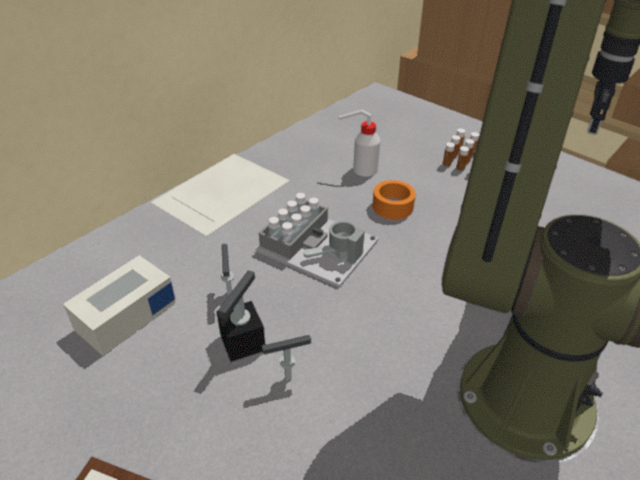

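View pics/wrist0.png

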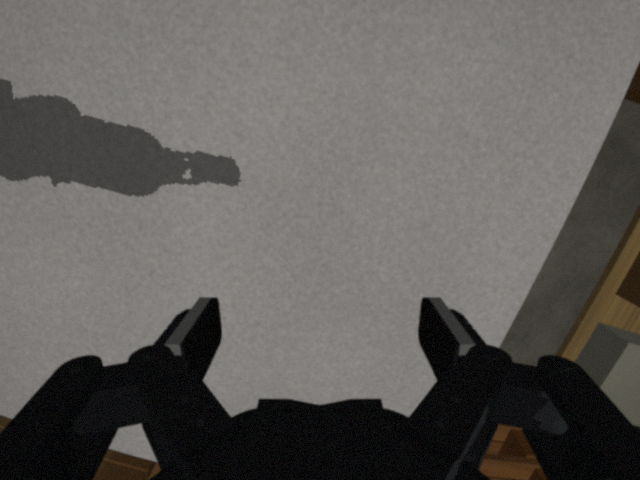

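The scene view shows three T-keys: one in the black block at scene (442,257) / side (237,297), a smaller one at scene (460,240) / side (287,345), and a smaller one at scene (383,293) / side (226,262). The one in the black block fits, because it is the largest and sits in the stand. I'll confirm that in enlarged crops.

Run:
```python
import cv2,numpy as np
a=cv2.imread("pics/scene0.png");b=cv2.imread("pics/side0.png")
def c(im,x,y,w,h,f): return cv2.resize(im[y:y+h,x:x+w],None,fx=f,fy=f,interpolation=cv2.INTER_CUBIC)
cv2.imwrite("pics/c1.png",c(a,350,215,133,120,6)[:600])
cv2.imwrite("pics/c2.png",c(b,200,230,133,160,5)[:600,:800])
cv2.imwrite("pics/c3.png",c(a,235,205,130,105,6)[:600])
cv2.imwrite("pics/c4.png",c(b,250,180,140,110,5)[:600])
```

```text
(no output)
```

View pics/c1.png

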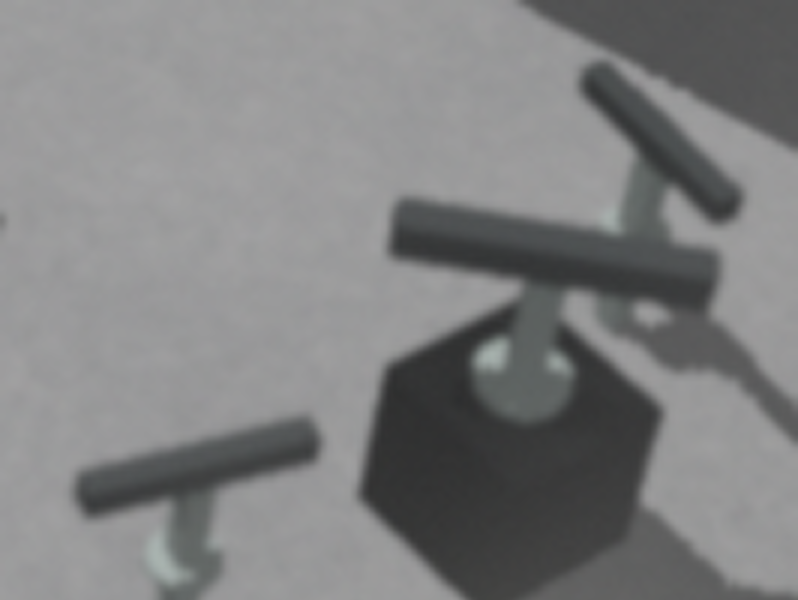

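View pics/c2.png

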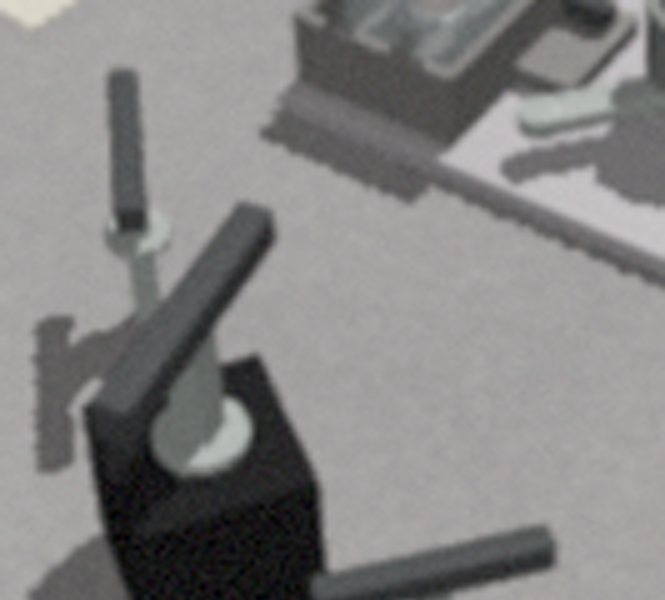

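View pics/c3.png

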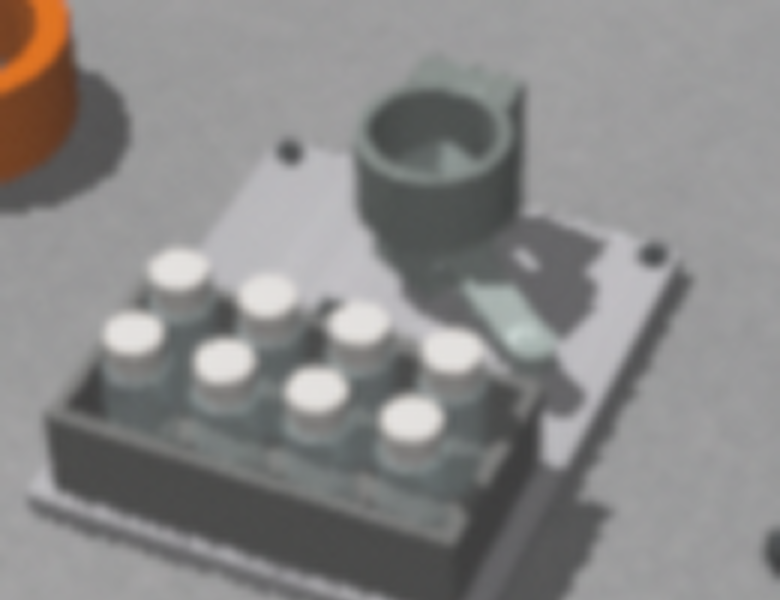

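View pics/c4.png

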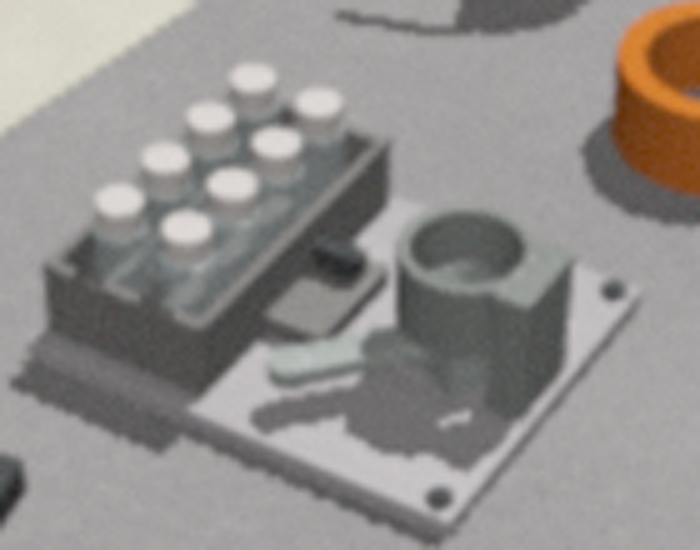

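```bash
cat > h.py <<'E'
import numpy as np,cv2
def ray(P,u,v):
    K,k=P["K"],P["k1"]
    d=cv2.undistortPoints(np.array([[[u,v]]],float),K,np.array([k,0,0,0,0.]))[0,0]
    T=P["pose"]; r=T[:3,:3]@np.array([d[0],-d[1],-1.]); return T[:3,3],r/np.linalg.norm(r)
def onz(P,u,v,z):
    o,r=ray(P,u,v); return o+r*(z-o[2])/r[2]
def tri(P1,p1,P2,p2):
    A=np.zeros((3,3));b=np.zeros(3)
    for P,p in((P1,p1),(P2,p2)):
        o,r=ray(P,*p);M=np.eye(3)-np.outer(r,r);A+=M;b+=M@o
    return np.linalg.solve(A,b)
def proj(P,X):
    T=P["pose"];c=T[:3,:3].T@(np.asarray(X,float)-T[:3,3])
    x,y=c[0]/-c[2],-c[1]/-c[2];s=1+P["k1"]*(x*x+y*y)
    return P["K"][0,0]*x*s+P["K"][0,2],P["K"][1,1]*y*s+P["K"][1,2]
E
python3 - <<'E'
from h import *
from cell import camera_params
np.set_printoptions(precision=1,suppress=True)
A=camera_params("scene");B=camera_params("side")
def cc(x,y,ox,oy,f): return (ox+(x+.5)/f-.5,oy+(y+.5)/f-.5)
a1=lambda x,y:cc(x,y,350,215,6)
b2=lambda x,y:cc(x,y,200,230,5)
a3=lambda x,y:cc(x,y,235,205,6)
b4=lambda x,y:cc(x,y,250,180,5)
print("bar scene",onz(A,*a1(393,228),134),onz(A,*a1(708,280),134))
print("bar side",onz(B,*b2(258,218),134),onz(B,*b2(110,400),134))
print("bar tri",tri(A,a1(393,228),B,b2(110,400)),tri(A,a1(708,280),B,b2(258,218)),"\n",tri(A,a1(393,228),B,b2(258,218)),tri(A,a1(708,280),B,b2(110,400)))
print("flange",onz(A,*a1(525,380),76),onz(B,*b2(202,435),76))
print("collar",onz(A,*a3(433,134),80),onz(B,*b4(468,249),80),tri(A,a3(433,134),B,b4(468,249)))
print("latchtip",onz(A,*a3(527,335),37),onz(B,*b4(290,358),37))
sc=[(180,268),(268,295),(360,322),(452,350),(135,333),(225,360),(317,388),(411,417)]
sd=[(319,104),(276,146),(232,187),(187,230),(253,82),(209,122),(165,162),(119,203)]
p=np.array([onz(A,*a3(*q),81) for q in sc]);q=np.array([onz(B,*b4(*q),81) for q in sd])
print(p,"\n",q); 
for r in(p,q):
    d=r[3]-r[0]+r[7]-r[4]; print(np.arctan2(d[1],d[0]), r.mean(0))
E
```

```text
bar scene [484.6 198.6 134. ] [449.  298.8 134. ]
bar side [482.2 197.1 134. ] [453.9 292.7 134. ]
bar tri [481.1 233.7 110. ] [453.7 264.5 163.6] 
 [482.9 197.4 132.9] [451.2 297.1 137.2]
flange [468.8 251.4  76. ] [460.9 250.6  76. ]
collar [486.6 -63.4  80. ] [479.  -65.1  80. ] [481.7 -67.5  75.9]
latchtip [522.1   2.2  37. ] [520.9   2.9  37. ]
[[600.4 -98.3  81. ]
 [594.3 -63.3  81. ]
 [587.6 -27.7  81. ]
 [581.5   7.4  81. ]
 [636.2 -91.4  81. ]
 [629.5 -56.6  81. ]
 [623.  -21.6  81. ]
 [616.7  13.6  81. ]] 
 [[596.1 -99.   81. ]
 [589.1 -62.4  81. ]
 [583.2 -27.3  81. ]
 [576.9   7.7  81. ]
 [630.3 -91.1  81. ]
 [623.9 -55.1  81. ]
 [617.9 -20.4  81. ]
 [612.1  14.2  81. ]]
1.750891713581907 [608.7 -42.2  81. ]
1.7449115827166142 [603.7 -41.7  81. ]
```

The crops confirm it: the key in the black block (bar about 55 px long, against 40 px for the others) is the largest, with a square bar. Next I'll locate the bottle for a safe path and plan a wrist look over the lock.

```bash
cat >> h.py <<'E'
def yawof(q):
    w,x,y,z=q; return np.arctan2(2*(x*y+w*z),1-2*(y*y+z*z))
def plan(cur,tgt,n,wn=None):
    """cur,tgt=(x,y,z,yaw) tool down; n rows"""
    cur=np.array(cur,float);tgt=np.array(tgt,float)
    dw=(tgt[3]-cur[3]+np.pi)%(2*np.pi)-np.pi
    R=[]
    for i in range(n):
        th=cur[3]+dw*i/n; d=(tgt[:3]-cur[:3])/n
        tx=np.array([np.cos(th),np.sin(th)]);ty=np.array([np.sin(th),-np.cos(th)])
        R.append([0,0,round(-np.degrees(dw/n),2),round(d[:2]@tx,1),round(d[:2]@ty,1),round(-d[2],1)])
    return R
def show(tgt,n):
    from cell import manip
    s=manip.state();c=[*s["position"],yawof(s["ee_rot"])]
    print("t",s["t"],"cur",np.round(c,3))
    for r in plan(c,tgt,n):print(r)
E
python3 - <<'E'
from h import *
from cell import camera_params
A=camera_params("scene");B=camera_params("side")
print(onz(A,158,250,0),onz(B,366,172,0),onz(A,227,210,48),onz(B,394,192,48))
show((482,-64,220,-0.15),15)
E
```

```text
[ 679.32747303 -370.89153949    0.        ] [ 650.8408872  -373.19459738    0.        ] [ 510.5182424  -285.86542397   48.        ] [ 503.35384483 -290.33638081   48.        ]
t 0.15 cur [ 180.527 -571.742  223.752   -1.265]
[0, 0, np.float64(-4.26), np.float64(-26.2), np.float64(-29.4), np.float64(0.3)]
[0, 0, np.float64(-4.26), np.float64(-24.0), np.float64(-31.2), np.float64(0.3)]
[0, 0, np.float64(-4.26), np.float64(-21.6), np.float64(-32.9), np.float64(0.3)]
[0, 0, np.float64(-4.26), np.float64(-19.1), np.float64(-34.4), np.float64(0.3)]
[0, 0, np.float64(-4.26), np.float64(-16.5), np.float64(-35.8), np.float64(0.3)]
[0, 0, np.float64(-4.26), np.float64(-13.8), np.float64(-36.9), np.float64(0.3)]
[0, 0, np.float64(-4.26), np.float64(-11.0), np.float64(-37.8), np.float64(0.3)]
[0, 0, np.float64(-4.26), np.float64(-8.2), np.float64(-38.5), np.float64(0.3)]
[0, 0, np.float64(-4.26), np.float64(-5.3), np.float64(-39.0), np.float64(0.3)]
[0, 0, np.float64(-4.26), np.float64(-2.4), np.float64(-39.3), np.float64(0.3)]
[0, 0, np.float64(-4.26), np.float64(0.6), np.float64(-39.4), np.float64(0.3)]
[0, 0, np.float64(-4.26), np.float64(3.5), np.float64(-39.2), np.float64(0.3)]
[0, 0, np.float64(-4.26), np.float64(6.4), np.float64(-38.8), np.float64(0.3)]
[0, 0, np.float64(-4.26), np.float64(9.2), np.float64(-38.3), np.float64(0.3)]
[0, 0, np.float64(-4.26), np.float64(12.1), np.float64(-37.5), np.float64(0.3)]
```

>>> jog_arm([
  [0,0,-4.3,-26,-29,0,0],
  [0,0,-4.3,-24,-31,0,0],
  [0,0,-4.3,-22,-33,0,0],
  [0,0,-4.3,-19,-34,0,0],
  [0,0,-4.3,-16,-36,0,0],
])

```text
t: 0.65
position: [280.8, -401.7, 224.2]
ee_rot: [-0.0, 0.903, -0.429, -0.0]
contact_force: [-0.0, 0.0, -0.4]
grip_width: 85.5
```

>>> jog_arm([
  [0,0,-4.3,-14,-37,0,0],
  [0,0,-4.3,-11,-38,0,0],
  [0,0,-4.3,-8,-38,0,0],
  [0,0,-4.3,-5,-39,0,0],
  [0,0,-4.3,-2,-39,0,0],
])

```text
t: 1.15
position: [380.7, -232.8, 224.3]
ee_rot: [0.0, 0.967, -0.253, 0.0]
contact_force: [0.6, -0.0, -1.0]
grip_width: 85.4
```

>>> jog_arm([
  [0,0,-4.3,1,-39,1,0],
  [0,0,-4.3,4,-39,1,0],
  [0,0,-4.3,6,-39,1,0],
  [0,0,-4.3,9,-38,1,0],
  [0,0,-4.3,12,-37,1,0],
])

```text
t: 1.65
position: [479.5, -63.9, 219.3]
ee_rot: [0.0, 0.998, -0.068, -0.0]
contact_force: [1.0, 0.1, 0.8]
grip_width: 85.2
```

>>> jog_arm([
  [0,0,0,0,0,0,0],
  [0,0,0,0,0,0,0],
  [0,0,0,0,0,0,0],
  [0,0,0,0,0,0,0],
  [0,0,0,0,0,0,0],
])

```text
t: 2.15
position: [478.7, -66.4, 219.5]
ee_rot: [0.0, 0.998, -0.071, 0.0]
contact_force: [0.7, 0.7, -1.2]
grip_width: 85.5
```

```bash
cat > look.py <<'E'
import sys,json
from h import *
from cell import *
n=sys.argv[1];s=manip.state();P=camera_params("wrist");im=get_image("wrist")
cv2.imwrite(f"pics/{n}.png",im[:,:,::-1])
json.dump({k:np.asarray(v).tolist() for k,v in P.items()},open(f"pics/{n}.json","w"))
print(s["t"],np.round(s["position"],1),round(yawof(s["ee_rot"]),4),s["ee_rot"].round(4),s["joints"].round(3),s["contact_force"].round(1))
E
python3 look.py w1
```

```text
2.15 [478.7 -66.4 219.5] -0.1413 [ 0.      0.9975 -0.0706  0.    ] [-0.138  0.097 -0.328  1.146 -0.     1.574] [ 0.7  0.7 -1.2]
```

View pics/w1.png

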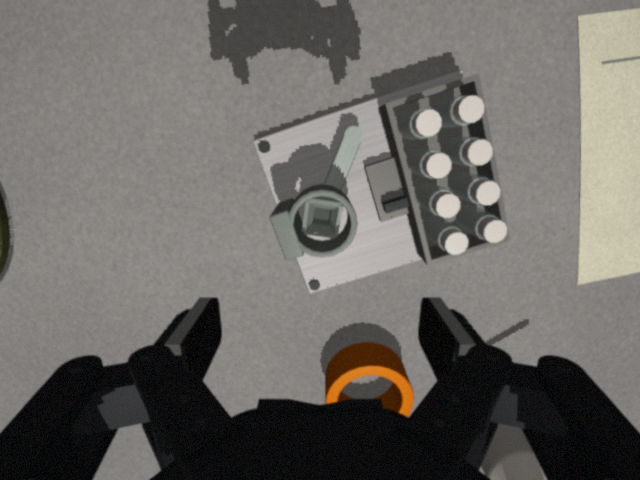

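The wrist view shows the collar at about (322,220), with the square socket visible inside it and the latch running up to (352,130). I'll enlarge it.

Run:
```python
import cv2
a=cv2.imread("pics/w1.png")[115:265,265:415]
cv2.imwrite("pics/w1c.png",cv2.convertScaleAbs(cv2.resize(a,None,fx=4,fy=4,interpolation=cv2.INTER_CUBIC),alpha=1.3))
b=cv2.imread("pics/w1.png")[180:260,280:360]
cv2.imwrite("pics/w1d.png",cv2.convertScaleAbs(cv2.resize(b,None,fx=7,fy=7,interpolation=cv2.INTER_CUBIC),alpha=1.5))
```

```text
(no output)
```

View pics/w1c.png

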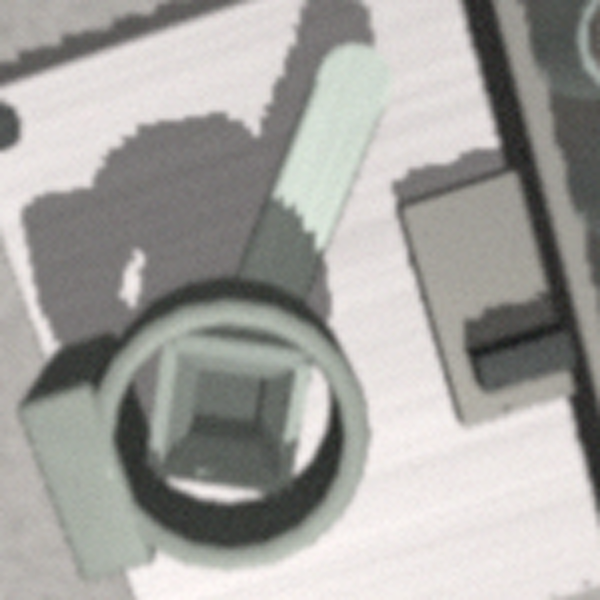

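View pics/w1d.png

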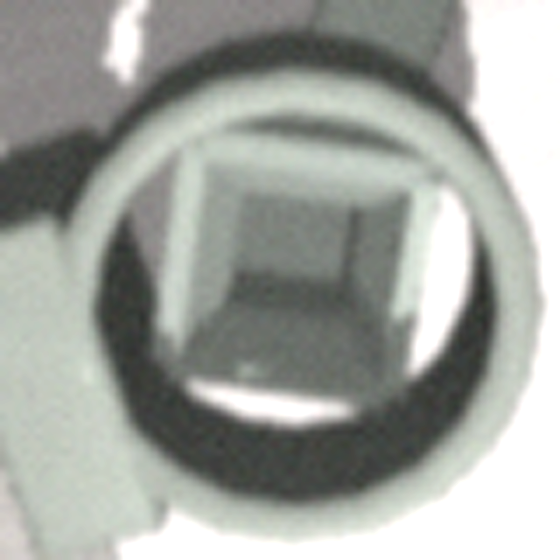

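Run:
```python
from h import *
import json
P={k:np.array(v) for k,v in json.load(open("pics/w1.json")).items()}
np.set_printoptions(precision=1,suppress=True)
d=lambda x,y,z:onz(P,280+(x+.5)/7-.5,180+(y+.5)/7-.5,z)[:2]
c=lambda x,y,z:onz(P,265+(x+.5)/4-.5,115+(y+.5)/4-.5,z)[:2]
def ang(p,q): v=q-p; return round(float(np.arctan2(v[1],v[0])),3),round(float(np.hypot(*v)),1)
for nm,p,q,z in[("top",(185,150),(440,178),58),("bot",(180,375),(365,405),58),("left",(185,150),(160,345),58),("right",(440,185),(415,320),58),("itop",(240,195),(355,210),46),("ibotL",(205,165),(180,365),58)]:
    print(nm,ang(d(*p,z),d(*q,z)))
m=[(112,300),(540,300)]
# collar rim z80 : outer circle extents left/right/top/bottom, inner
print("inner circ",d(*((98+497)/2,300),80),d(297,(107+500)/2,80))
print("outer circ",d((68+543)/2,300,80),d(300,(70+540)/2,80))
print("socket from bottom square",d(296,250,46), "mouth", d(300,265,58))
t=c(352,80,37);print("tip",t)
for L in [(480.5,-64.4),(482,-64.5)]: print(np.arctan2(t[1]-L[1],t[0]-L[0]),np.hypot(*(t-L)))
print("latch edges",ang(c(238,270,37),c(320,65,37)),ang(c(318,245,37),c(388,85,37)))
caps=[(427,123),(437,165),(447,205),(456,241),(470,108),(480,151),(487,191),(494,230)]
w=np.array([onz(P,*q,81)[:2] for q in caps]);v=w[0]-w[3]+w[4]-w[7];y=np.arctan2(v[1],v[0])-np.pi/2
print("station yaw",y,"lock",w.mean(0)-127.5*np.array([np.cos(y),np.sin(y)]))
```

```text
top (-0.253, 33.9)
bot (-0.309, 25.5)
left (-1.85, 26.8)
right (-1.876, 18.7)
itop (-0.274, 16.0)
ibotL (-1.845, 27.6)
inner circ [482.  -63.5] [481.8 -64. ]
outer circ [482.9 -63.7] [482.2 -64.2]
socket from bottom square [481.8 -64.7] mouth [482.4 -64.1]
tip [521.    5.9]
1.0479578535194247 81.17794159638997
1.0647175403671758 80.5268792214136
latch edges (1.051, 51.5) (1.029, 40.6)
station yaw 0.18456180073024875 lock [480.3 -65.3]
```

```bash
python3 -c "
from h import *
show((467.5,247,240,0.31),10)"|tr -d 'npfloat64.()' >/dev/null; python3 -c "
from h import *
import numpy as np
np.set_printoptions(legacy='1.25')
show((467.5,247,240,0.31),10)"
```

```text
t 2.2 cur [ 4.78844e+02 -6.63310e+01  2.19523e+02 -1.41000e-01]
[0, 0, -2.58, -5.5, -30.9, -2.0]
[0, 0, -2.58, -4.1, -31.1, -2.0]
[0, 0, -2.58, -2.7, -31.2, -2.0]
[0, 0, -2.58, -1.3, -31.3, -2.0]
[0, 0, -2.58, 0.1, -31.4, -2.0]
[0, 0, -2.58, 1.5, -31.3, -2.0]
[0, 0, -2.58, 2.9, -31.2, -2.0]
[0, 0, -2.58, 4.3, -31.1, -2.0]
[0, 0, -2.58, 5.7, -30.8, -2.0]
[0, 0, -2.58, 7.1, -30.5, -2.0]
```

>>> jog_arm([
  [0,0,-2.6,-5.5,-31,-2,0],
  [0,0,-2.6,-4,-31,-2,0],
  [0,0,-2.6,-2.5,-31,-2,0],
  [0,0,-2.6,-1.5,-31,-2,0],
  [0,0,-2.6,0,-31,-2,0],
])

```text
t: 2.7
position: [473.1, 90.9, 229.7]
ee_rot: [0.0, 0.999, 0.044, 0.0]
contact_force: [-0.2, -0.1, -0.4]
grip_width: 85.3
```

>>> jog_arm([
  [0,0,-2.6,1.5,-31,-2,0],
  [0,0,-2.6,3,-31,-2,0],
  [0,0,-2.6,4.5,-31,-2,0],
  [0,0,-2.6,5.5,-31,-2,0],
  [0,0,-2.6,7,-31,-2,0],
])

```text
t: 3.2
position: [466.8, 247.6, 239.6]
ee_rot: [-0.0, 0.988, 0.157, 0.0]
contact_force: [-0.1, 0.1, 0.7]
grip_width: 85.3
```

>>> jog_arm([
  [0,0,0,0,0,0,0],
  [0,0,0,0,0,0,0],
  [0,0,0,0,0,0,0],
  [0,0,0,0,0,0,0],
  [0,0,0,0,0,0,0],
])

```text
t: 3.7
position: [466.9, 246.0, 239.5]
ee_rot: [0.0, 0.988, 0.156, 0.0]
contact_force: [0.4, -0.5, 0.2]
grip_width: 85.4
```

```bash
python3 look.py w2
```

```text
3.7 [466.9 246.  239.5] 0.3129 [0.     0.9878 0.1558 0.    ] [ 0.485  0.172 -0.195  1.204 -0.     1.743] [ 0.4 -0.5  0.2]
```

View pics/w2.png

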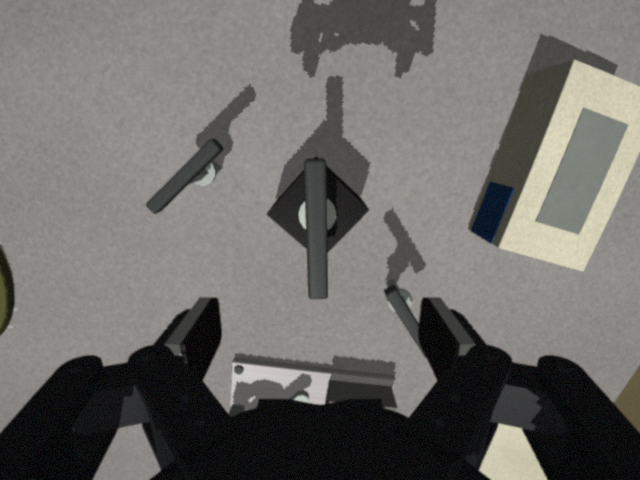

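The key bar runs (316,158) to (318,298) in the wrist view, close to centred. A small decoy at (390,290)–(415,340) sits near the right finger, so I'll measure both decoys for clearance.

Run:
```python
from h import *
from cell import camera_params
import json
np.set_printoptions(precision=1,suppress=True,legacy='1.25')
P={k:np.array(v) for k,v in json.load(open("pics/w2.json")).items()}
im=cv2.imread("pics/w2.png")
b=im[145:355,250:450];cv2.imwrite("pics/w2c.png",cv2.convertScaleAbs(cv2.resize(b,None,fx=2.8,fy=2.8,interpolation=cv2.INTER_CUBIC),alpha=1.8))
A=camera_params("scene");B=camera_params("side")
cc=lambda x,y,ox,oy,f:(ox+(x+.5)/f-.5,oy+(y+.5)/f-.5)
a1=lambda x,y:cc(x,y,350,215,6); b2=lambda x,y:cc(x,y,200,230,5)
# decoy 1: scene left-lower (80,495)-(315,440)  <-> side (122,75)-(132,220)
print("dec1",tri(A,a1(83,492),B,b2(122,78)),tri(A,a1(83,492),B,b2(132,220)),tri(A,a1(315,440),B,b2(132,220)))
print("dec2",tri(A,a1(597,78),B,b2(548,545)),tri(A,a1(725,205),B,b2(325,590)),tri(A,a1(725,205),B,b2(548,545)))
for z in(143,):
    p,q=onz(P,316,158,z),onz(P,318,298,z);v=p-q;print("bar",p,q,np.hypot(*v[:2]),(p+q)/2,np.arctan2(v[1],v[0]))
```

```text
dec1 [614.7 153.4  95.9] [589.3 157.7  53.6] [550.  205.5  93.7]
dec2 [322.6 215.7  94.1] [364.5 281.9  95.2] [327.9 247.7  83.7]
bar [446.9 302.8 143. ] [481.4 199.8 143. ] 108.6594651022332 [464.1 251.3 143. ] 1.8945010618569875
```

View pics/w2c.png

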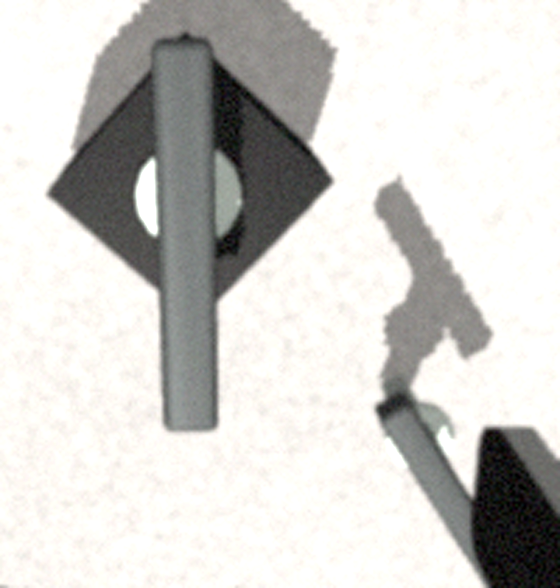

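Run:
```python
from h import *
import json
np.set_printoptions(precision=1,suppress=True,legacy='1.25')
P={k:np.array(v) for k,v in json.load(open("pics/w2.json")).items()}
d=lambda x,y,z:onz(P,250+(x+.5)/2.8-.5,145+(y+.5)/2.8-.5,z)
p,q=d(183,40,143),d(190.5,429,143);v=p-q
print(p,q,np.hypot(*v[:2]),(p+q)/2,np.arctan2(v[1],v[0])-np.pi/2)
print("flange",d(188,195,76),"stand",d(190,188,70))
show((465,250.5,141,0.32),5)
```

```text
[446.4 302.  143. ] [481.2 199.8 143. ] 107.90360078499154 [463.8 250.9 143. ] 0.32801396130648897
flange [463.8 250.2  76. ] stand [464.1 251.5  70. ]
t 3.75 cur [466.9 246.1 239.5   0.3]
[0, 0, -0.08, -0.1, -1.0, 19.7]
[0, 0, -0.08, -0.1, -1.0, 19.7]
[0, 0, -0.08, -0.1, -1.0, 19.7]
[0, 0, -0.08, -0.1, -1.0, 19.7]
[0, 0, -0.08, -0.1, -1.0, 19.7]
```

>>> jog_arm([
  [0,0,-0.2,-0.2,-1,20,0],
  [0,0,-0.2,-0.2,-1,20,0],
  [0,0,-0.2,-0.2,-1,20,0],
  [0,0,0,-0.2,-1,20,0],
  [0,0,0,-0.2,-1,19,0],
])

```text
t: 4.25
position: [464.3, 250.9, 139.6]
ee_rot: [-0.0, 0.987, 0.161, 0.0]
contact_force: [-0.3, 0.6, 0.6]
grip_width: 85.5
```

>>> jog_arm([
  [0,0,0,0,0,0,0],
  [0,0,0,0,0,0,0.3],
  [0,0,0,0,0,0,0.5],
  [0,0,0,0,0,0,0.7],
  [0,0,0,0,0,0,0.75],
], squeeze=60)

```text
t: 4.75
position: [464.8, 251.6, 141.3]
ee_rot: [-0.0, 0.987, 0.162, 0.001]
contact_force: [-0.0, 0.1, -0.3]
grip_width: 28.2
```

>>> jog_arm([
  [0,0,0,0,0,0,0.85],
  [0,0,0,0,0,0,1],
  [0,0,0,0,0,0,1],
  [0,0,0,0,0,0,1],
  [0,0,0,0,0,0,1],
], squeeze=70)

```text
t: 5.25
position: [464.2, 251.4, 140.4]
ee_rot: [0.0, 0.987, 0.162, -0.0]
contact_force: [0.5, -0.5, -1.1]
grip_width: -0.2
```

```bash
python3 look.py w3
```

```text
5.25 [464.2 251.4 140.4] 0.325 [ 0.      0.9868  0.1618 -0.    ] [ 0.496  0.23  -0.356  0.985 -0.     1.742] [ 0.5 -0.5 -1.1]
```

View pics/w3.png

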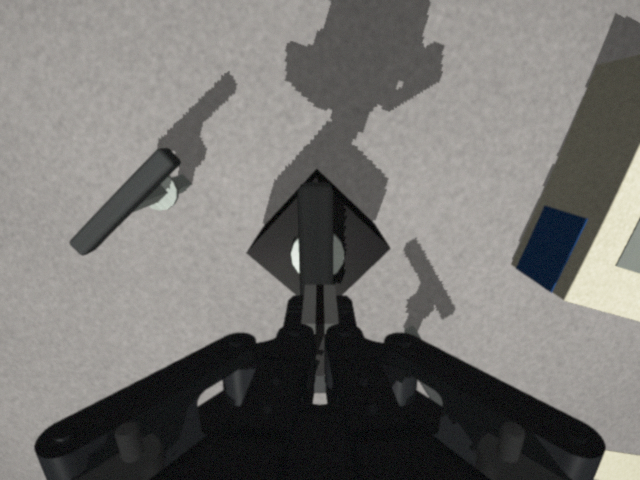

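Run:
```python
import cv2
from cell import *
b=cv2.imread("pics/w3.png")[160:420,220:420]
cv2.imwrite("pics/w3c.png",cv2.convertScaleAbs(cv2.resize(b,None,fx=2.3,fy=2.3,interpolation=cv2.INTER_CUBIC),alpha=2.2))
print(manip.state()["grip_width"])
for n in("scene","side"):
    im=get_image(n)[:,:,::-1]; c=im[190:350,340:520] if n=="scene" else im[210:390,170:350]
    cv2.imwrite(f"pics/g3{n}.png",cv2.convertScaleAbs(cv2.resize(c,None,fx=3.3,fy=3.3,interpolation=cv2.INTER_CUBIC),alpha=1.5))
```

```text
-0.0980709527019373
```

View pics/w3c.png

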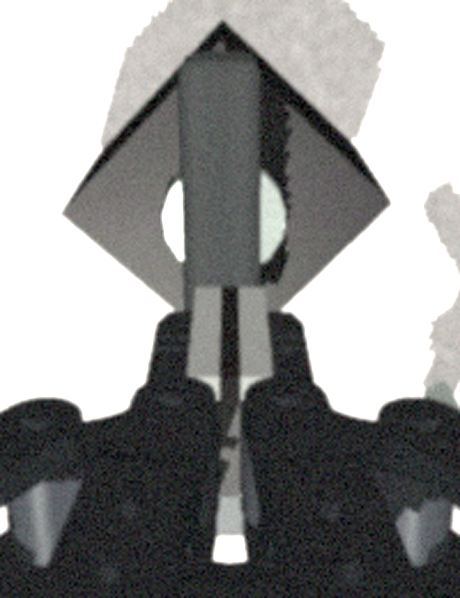

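View pics/g3scene.png

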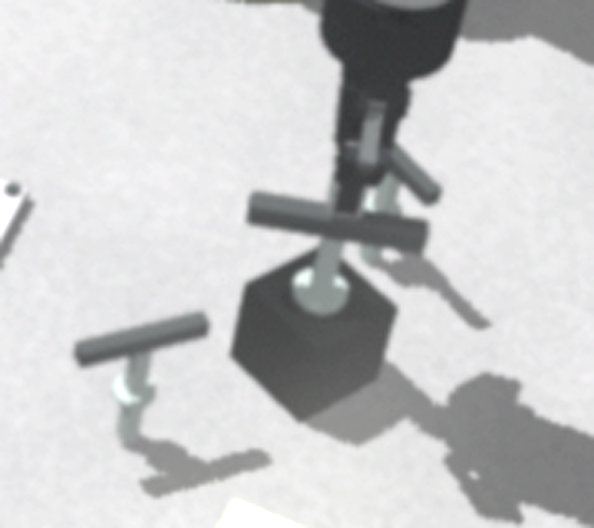

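View pics/g3side.png

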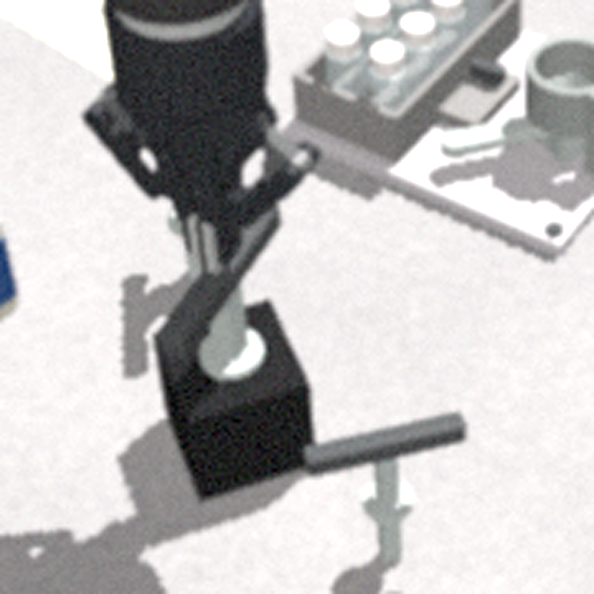

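Run:
```python
from h import *
import json
np.set_printoptions(precision=1,suppress=True,legacy='1.25')
P={k:np.array(v) for k,v in json.load(open("pics/w3.json")).items()}
t=np.array([464.2,251.4]);th=.325
ty=np.array([np.sin(th),-np.cos(th)]);tx=np.array([np.cos(th),np.sin(th)])
for z in(115,125,135,143,150,160):
    print(z,[np.round(proj(P,[*(t+ty*s),z]),0) for s in(-55,-11,0,11)])
print("far end of bar at px (315.5,184):",[onz(P,315.5,184,z) for z in(125,134,143)])
# bar widths
for x in ((300,),): pass
print("left/right edges y=230:", [np.hypot(*(onz(P,332.5,240,z)-onz(P,300,240,z))) for z in(125,143)])
```

```text
115 [array([318., 176.]), array([318., 257.]), array([318., 276.]), array([318., 294.])]
125 [array([318., 178.]), array([318., 264.]), array([318., 283.]), array([318., 302.])]
135 [array([318., 180.]), array([318., 271.]), array([318., 292.]), array([318., 311.])]
143 [array([318., 183.]), array([318., 278.]), array([318., 299.]), array([318., 319.])]
150 [array([317., 185.]), array([318., 284.]), array([318., 306.]), array([318., 327.])]
160 [array([317., 188.]), array([318., 293.]), array([318., 317.]), array([318., 339.])]
far end of bar at px (315.5,184): [array([446.5, 300.5, 125. ]), array([446.3, 301.6, 134. ]), array([446. , 302.7, 143. ])]Traceback (most recent call last):
  File "<stdin>", line 12, in <module>
TypeError: return arrays must be of ArrayType
```

Run:
```python
from h import *
from cell import camera_params,manip
import json
np.set_printoptions(precision=1,suppress=True,legacy='1.25')
A=camera_params("scene");B=camera_params("side")
f=3.3
a=lambda x,y:(340+x/f,190+y/f); b=lambda x,y:(170+x/f,210+y/f)
print("tip",tri(A,a(345,207),B,b(208,262)))
print("bar ends",tri(A,a(252,208),B,b(268,220)),tri(A,a(420,236),B,b(172,330)))
for z in(115,125,134,143,150,160,170):print(z,(np.array(proj(A,[464.2,251.4,z]))-[340,190])*f,(np.array(proj(B,[464.2,251.4,z]))-[170,210])*f)
s=manip.state();print(s["position"],s["joints"],s["ee_rot"],camera_params("wrist")["pose"])
```

```text
tip [465.8 253.6 146.5]
bar ends [479.4 200.  129.2] [450.8 296.5 136. ]
115 [334.3 242.1] [219.7 301.1]
125 [337.2 230.6] [218.  288.2]
134 [339.9 220. ] [216.5 276.5]
143 [342.5 209.4] [215.  264.7]
150 [344.6 201. ] [213.8 255.4]
160 [347.7 188.9] [212.1 241.9]
170 [350.7 176.6] [210.3 228.3]
[464.2 251.3 140.4] [ 0.5  0.2 -0.4  1.   0.   1.7] [ 0.   1.   0.2 -0. ] [[  0.9  -0.3  -0.1 441.6]
 [  0.3   0.9   0.3 320.9]
 [  0.   -0.3   1.  290.1]
 [  0.    0.    0.    1. ]]
```

The jaws shut on nothing. Wrist, scene and side views all put the fingertips at z ≈ 147–150 with the TCP at 140, so they end about 35 mm short of where the description puts them. The bar itself is where I measured it. I'll reopen, go down about 34 mm and close again.

>>> jog_arm([
  [0,0,0,0,0,0,0],
  [0,0,0,0,0,0,0],
  [0,0,0,0,0,0,0],
  [0,0,0,0,0,0,0],
  [0,0,0,0,0,0,0],
])

```text
t: 5.9
position: [464.3, 251.4, 140.4]
ee_rot: [0.0, 0.987, 0.162, 0.0]
contact_force: [-0.1, 0.6, -0.3]
grip_width: 72.2
```

>>> jog_arm([
  [0,0,0,0,0,7,0],
  [0,0,0,0,0,9,0],
  [0,0,0,0,0,9,0],
  [0,0,0,0,0,9,0],
  [0,0,0,0,0,0,0.2],
])

```text
t: 6.4
position: [463.0, 250.7, 104.5]
ee_rot: [0.0, 0.987, 0.162, -0.001]
contact_force: [0.9, -0.1, -0.3]
grip_width: 73.2
```

>>> jog_arm([
  [0,0,0,0,0,0,0.4],
  [0,0,0,0,0,0,0.6],
  [0,0,0,0,0,0,0.8],
  [0,0,0,0,0,0,1],
  [0,0,0,0,0,0,1],
], squeeze=70)

```text
t: 6.9
position: [464.3, 251.5, 106.8]
ee_rot: [-0.0, 0.987, 0.162, 0.0]
contact_force: [-1.9, -0.7, 2.8]
grip_width: 14.6
```

```bash
python3 look.py w4
python3 - <<'E'
import cv2
from cell import *
print(manip.state()["grip_width"],manip.state()["moment"])
b=cv2.imread("pics/w4.png")
n="side";im=get_image(n)[:,:,::-1]; c=im[210:390,170:350]
cv2.imwrite("pics/g4.png",cv2.convertScaleAbs(cv2.resize(c,None,fx=3.3,fy=3.3,interpolation=cv2.INTER_CUBIC),alpha=1.5))
E
```

```text
6.9 [464.3 251.5 106.8] 0.3251 [-2.000e-04  9.868e-01  1.618e-01  1.000e-04] [ 0.496  0.258 -0.402  0.911  0.     1.742] [-1.9 -0.7  2.8]
15.01790134897173 [-0.18398905  0.35370501  0.03195507]
```

View pics/w4.png

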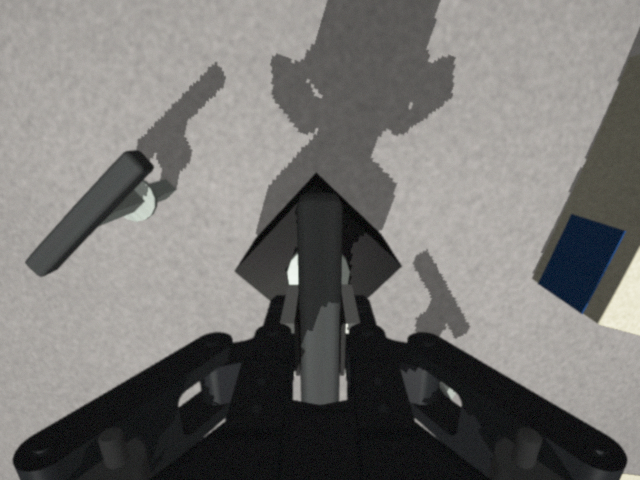

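View pics/g4.png

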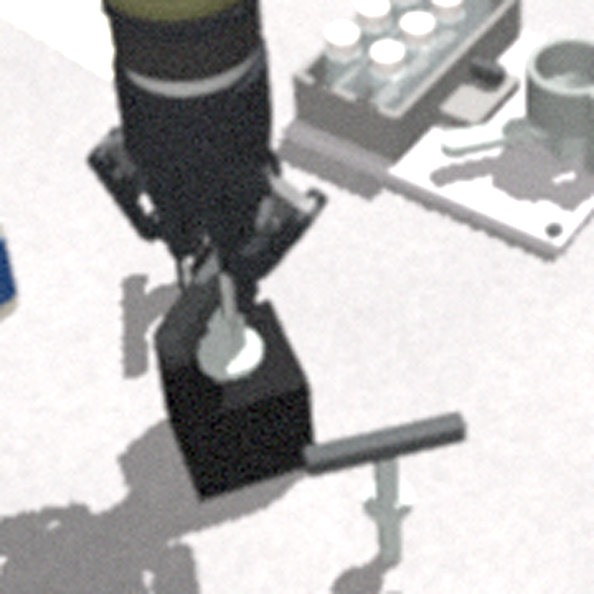

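Gripped: opening 15 mm, and the pads straddle the bar at mid-length. Now lifting.

>>> jog_arm([
  [0,0,0,0,0,-6,1],
  [0,0,0,0,0,-18,1],
  [0,0,0,0,0,-26,1],
  [0,0,0,0,0,-28,1],
  [0,0,0,0,0,-26,1],
], squeeze=90)

```text
t: 7.5
position: [464.0, 251.1, 211.2]
ee_rot: [0.0, 0.987, 0.162, -0.0]
contact_force: [0.6, -0.4, -4.1]
grip_width: 14.6
```

>>> jog_arm([
  [0,0,0,0,0,-6,1],
  [0,0,0,0,0,0,1],
  [0,0,0,0,0,0,1],
  [0,0,0,0,0,0,1],
  [0,0,0,0,0,0,1],
])

```text
t: 8.0
position: [463.5, 250.9, 215.0]
ee_rot: [0.0, 0.987, 0.162, -0.001]
contact_force: [0.5, 0.0, -2.6]
grip_width: 14.4
```

```bash
python3 look.py w5
python3 - <<'E'
import cv2
from h import *
from cell import *
np.set_printoptions(legacy='1.25')
print(manip.state()["grip_width"])
a=get_image("scene")[:,:,::-1][120:320,380:520];b=get_image("side")[:,:,::-1][160:360,160:300]
cv2.imwrite("pics/g5.png",cv2.convertScaleAbs(cv2.resize(np.hstack([a,b]),None,fx=2.8,fy=2.8,interpolation=cv2.INTER_CUBIC),alpha=1.5))
show((482,-64.2,214,-0.285),10)
E
```

```text
8.0 [463.5 250.9 215. ] 0.325 [ 4.000e-04  9.868e-01  1.618e-01 -1.100e-03] [ 0.496  0.183 -0.238  1.153  0.     1.742] [ 0.5  0.  -2.6]
14.690352933405826
t 8.15 cur [4.63959e+02 2.51207e+02 2.15788e+02 3.25000e-01]
[0, 0, 3.5, -8.4, 30.5, 0.2]
[0, 0, 3.5, -6.5, 30.9, 0.2]
[0, 0, 3.5, -4.6, 31.3, 0.2]
[0, 0, 3.5, -2.7, 31.5, 0.2]
[0, 0, 3.5, -0.8, 31.6, 0.2]
[0, 0, 3.5, 1.2, 31.6, 0.2]
[0, 0, 3.5, 3.1, 31.4, 0.2]
[0, 0, 3.5, 5.0, 31.2, 0.2]
[0, 0, 3.5, 6.9, 30.8, 0.2]
[0, 0, 3.5, 8.8, 30.4, 0.2]
```

View pics/g5.png

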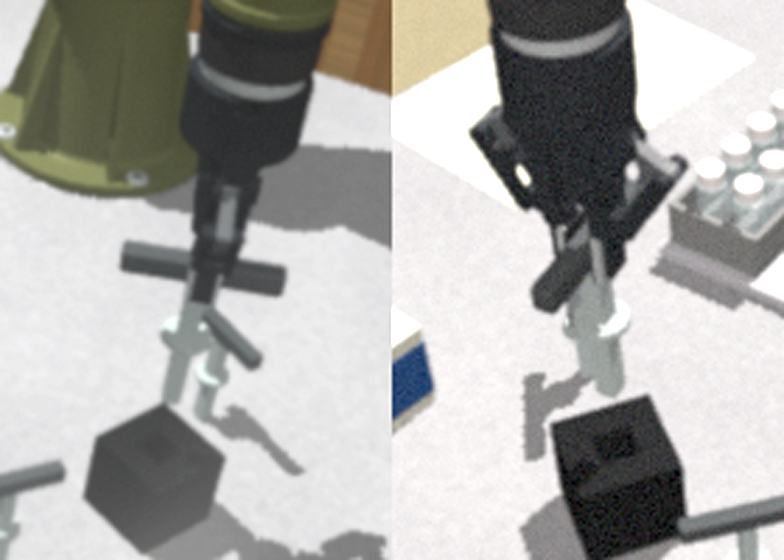

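View pics/w5.png

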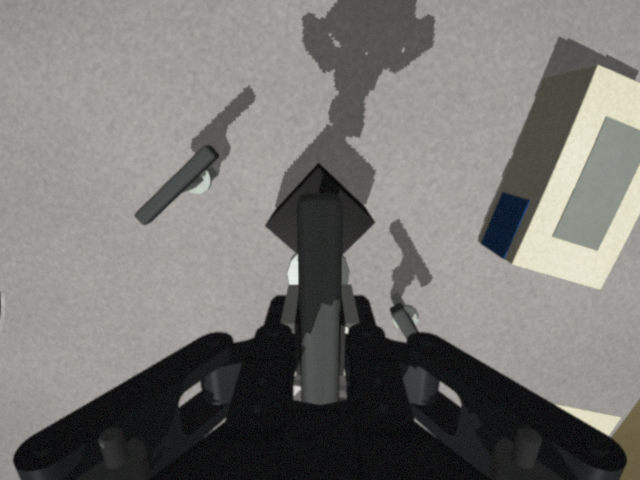

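The key is clear of the stand and hanging upright. Checking its tip position, then moving on.

Run:
```python
from h import *
from cell import camera_params
A=camera_params("scene");B=camera_params("side");f=2.8
a=lambda x,y:(380+x/f,120+y/f); b=lambda x,y:(160+(x-392)/f,160+y/f)
print("tip",tri(A,a(173,398),B,b(610,388)),"flange",tri(A,a(187,332),B,b(596,320)))
```

```text
tip [463.76947463 250.05963218 119.3206533 ] flange [464.3841472  250.83165219 182.03097953]
```

>>> jog_arm([
  [0,0,3.5,-8,30,0,1],
  [0,0,3.5,-6.5,31,0,1],
  [0,0,3.5,-4.5,31,0,1],
  [0,0,3.5,-2.5,31.5,0,1],
  [0,0,3.5,-1,31.5,0,1],
])

```text
t: 8.65
position: [473.4, 93.3, 216.3]
ee_rot: [0.0, 1.0, 0.009, 0.0]
contact_force: [1.1, 0.4, -3.8]
grip_width: 14.4
```

>>> jog_arm([
  [0,0,3.5,1,31.5,0,1],
  [0,0,3.5,3,31.5,0,1],
  [0,0,3.5,5,31,0,1],
  [0,0,3.5,7,31,0,1],
  [0,0,3.5,9,30.5,0,1],
])

```text
t: 9.15
position: [482.2, -64.7, 216.4]
ee_rot: [-0.0, 0.99, -0.144, 0.0]
contact_force: [0.9, -0.2, -3.8]
grip_width: 14.8
```

>>> jog_arm([
  [0,0,0,0,0,0,1],
  [0,0,0,0,0,0,1],
  [0,0,0,0,0,0,1],
  [0,0,0,0,0,0,1],
  [0,0,0,0,0,0,1],
])

```text
t: 9.65
position: [482.4, -62.6, 216.4]
ee_rot: [-0.0, 0.99, -0.142, -0.0]
contact_force: [-0.3, -0.7, -3.9]
grip_width: 14.5
```

```bash
python3 look.py w6
python3 - <<'E'
import cv2
from h import *
from cell import *
np.set_printoptions(legacy='1.25')
print(manip.state()["grip_width"])
a=get_image("scene")[:,:,::-1][120:300,235:375];b=get_image("side")[:,:,::-1][110:290,270:410]
cv2.imwrite("pics/g6.png",cv2.convertScaleAbs(cv2.resize(np.hstack([a,b]),None,fx=2.8,fy=2.8,interpolation=cv2.INTER_CUBIC),alpha=1.5))
show((482,-64.2,214,-0.285),1)
E
```

```text
9.65 [482.4 -62.6 216.4] -0.2844 [-0.      0.9899 -0.1417 -0.    ] [-0.129  0.104 -0.327  1.14   0.     1.726] [-0.3 -0.7 -3.9]
14.78878185523247
t 9.8 cur [ 4.82382e+02 -6.29260e+01  2.16426e+02 -2.85000e-01]
[0, 0, 0.0, -0.0, 1.3, 2.4]
```

View pics/g6.png

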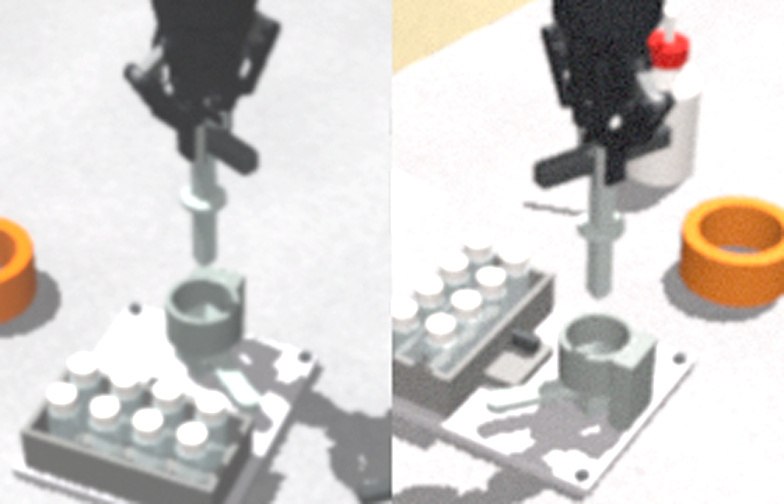

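View pics/w6.png

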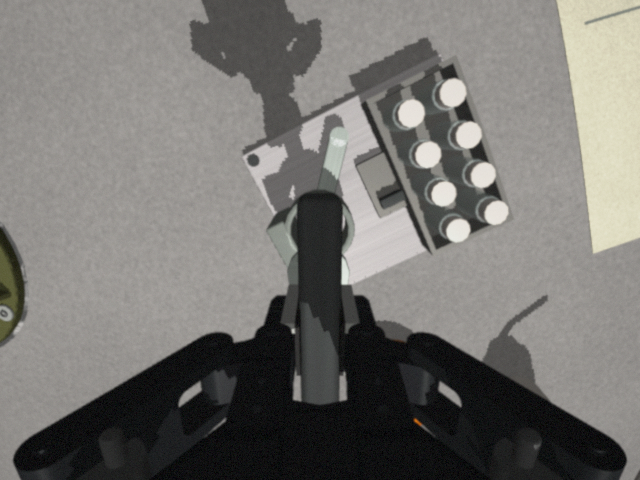

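The key hangs above the collar at yaw −0.285, 1.3 mm off in y. I'll descend to just above the socket mouth with that correction.

>>> jog_arm([
  [0,0,0,0,1.3,8,1],
  [0,0,0,0,0,14,1],
  [0,0,0,0,0,14,1],
  [0,0,0,0,0,12,1],
  [0,0,0,0,0,6,1],
])

```text
t: 10.3
position: [481.1, -64.6, 160.8]
ee_rot: [0.0, 0.99, -0.142, -0.001]
contact_force: [-0.6, 0.1, -3.6]
grip_width: 14.4
```

>>> jog_arm([
  [0,0,0,0,0,4,1],
  [0,0,0,0,0,4,1],
  [0,0,0,0,0,4,1],
  [0,0,0,0,0,3,1],
  [0,0,0,0,0,3,1],
])

```text
t: 10.8
position: [482.2, -64.7, 144.4]
ee_rot: [-0.0, 0.99, -0.142, 0.0]
contact_force: [-0.4, -0.1, -3.2]
grip_width: 14.8
```

```bash
python3 -c "
from cell import *
from h import *
s=manip.state();print(s['t'],s['position'],yawof(s['ee_rot']),s['contact_force'],s['moment'],s['grip_width'])"
```

```text
10.8 [482.19635311 -64.69264787 144.39263994] -0.2859140557673211 [-0.43879142 -0.08546211 -3.16354604] [ 0.05496967  0.04113829 -0.01709734] 14.829694362002542
```

>>> jog_arm([
  [0,0,0,0,0,3,1],
  [0,0,0,0,0,3,1],
  [0,0,0,0,0,3,1],
  [0,0,0,0,0,3,1],
  [0,0,0,0,0,3,1],
])

```text
t: 11.3
position: [482.0, -64.7, 129.2]
ee_rot: [-0.0, 0.99, -0.142, 0.0]
contact_force: [0.4, -0.6, -3.3]
grip_width: 14.5
```

>>> jog_arm([
  [0,0,0,0,0,2.5,1],
  [0,0,0,0,0,2.5,1],
  [0,0,0,0,0,2,1],
  [0,0,0,0,0,2,1],
  [0,0,0,0,0,1.5,1],
])

```text
t: 11.8
position: [482.0, -64.7, 118.7]
ee_rot: [0.0, 0.99, -0.142, -0.0]
contact_force: [0.0, -0.1, -3.9]
grip_width: 14.7
```

```bash
python3 -c "
from cell import *
from h import *
s=manip.state();print(s['t'],s['position'],yawof(s['ee_rot']),s['contact_force'],s['moment'],s['grip_width'])"
```

```text
11.8 [481.95873759 -64.67323117 118.74596462] -0.28590138555204836 [ 0.04027935 -0.09464133 -3.90472236] [ 0.0086406  -0.0625783   0.02383636] 14.669122634531838
```

>>> jog_arm([
  [0,0,0,0,0,0.5,1],
  [0,0,0,0,0,0.5,1],
  [0,0,0,0,0,0.5,1],
  [0,0,0,0,0,0.5,1],
  [0,0,0,0,0,0,1],
])

```text
t: 12.3
position: [482.9, -64.7, 118.5]
ee_rot: [-0.0, 0.99, -0.142, 0.001]
contact_force: [-3.0, 0.7, 11.7]
grip_width: 14.6
```

It is seated: contact at TCP z ≈ 118.4 against an expected 118.8. Now turning clockwise.

>>> jog_arm([
  [0,0,3,0,0,-0.5,1],
  [0,0,4,0,0,0,1],
  [0,0,4,0,0,0,1],
  [0,0,4,0,0,0,1],
  [0,0,4,0,0,0,1],
], squeeze=110)

```text
t: 12.8
position: [483.2, -65.1, 118.7]
ee_rot: [0.0, 0.952, -0.305, 0.001]
contact_force: [-0.7, -0.8, 4.6]
grip_width: 14.2
```

```bash
cat > st.py <<'E'
from cell import *
from h import *
s=manip.state();print(s['t'],s['position'].round(1),yawof(s['ee_rot']).round(3),s['contact_force'].round(1),s['moment'].round(2),s['grip_width'],s['joints'].round(2))
E
python3 st.py
```

```text
12.8 [483.2 -65.1 118.7] -0.62 [-0.7 -0.8  4.6] [-0.3   0.19  0.16] 14.221065954452866 [-0.13  0.17 -0.48  0.91 -0.    2.06]
```

>>> jog_arm([
  [0,0,4,0,0,0,1],
  [0,0,4,0,0,0,1],
  [0,0,4,0,0,0,1],
  [0,0,4,0,0,0,1],
  [0,0,4,0,0,0,1],
])

```text
t: 13.3
position: [483.3, -65.6, 118.6]
ee_rot: [0.0, 0.885, -0.466, 0.002]
contact_force: [-0.5, -2.4, 6.0]
grip_width: 14.3
```

```bash
python3 st.py; python3 look.py w7
```

```text
13.3 [483.3 -65.6 118.6] -0.969 [-0.5 -2.4  6. ] [-0.68  0.2   0.16] 14.283227610429373 [-0.13  0.17 -0.48  0.91 -0.    2.41]
13.3 [483.3 -65.6 118.6] -0.9693 [ 4.000e-04  8.848e-01 -4.659e-01  1.700e-03] [-1.340e-01  1.740e-01 -4.800e-01  9.140e-01 -2.000e-03  2.406e+00] [-0.5 -2.4  6. ]
```

View pics/w7.png

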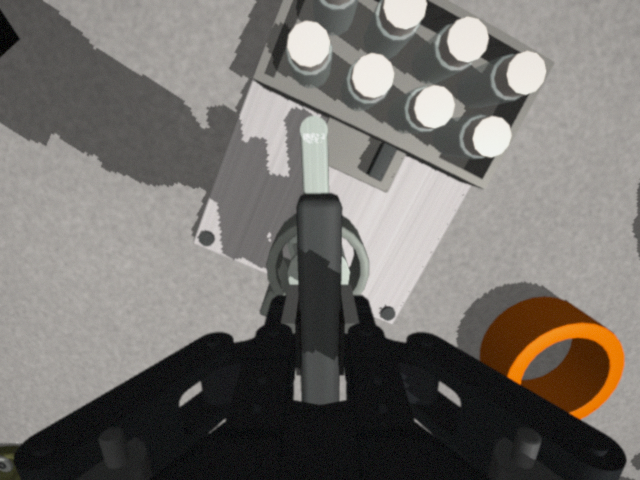

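>>> jog_arm([
  [0,0,4,0,0,0,1],
  [0,0,4,0,0,0,1],
  [0,0,4,0,0,0,1],
  [0,0,4,0,0,0,1],
  [0,0,3,0,0,0,1],
])

```text
t: 13.85
position: [483.2, -66.1, 118.7]
ee_rot: [0.001, 0.796, -0.605, 0.002]
contact_force: [-0.7, -3.1, 6.0]
grip_width: 14.6
```

```bash
python3 st.py
```

```text
13.85 [483.2 -66.1 118.7] -1.301 [-0.7 -3.1  6. ] [-1.13  0.32  0.18] 14.642434105556509 [-0.13  0.17 -0.48  0.91 -0.    2.74]
```

>>> jog_arm([
  [0,0,1,0,0,0,1],
  [0,0,1,0,0,0,1],
  [0,0,1,0,0,0,1],
  [0,0,1,0,0,0,1],
  [0,0,1,0,0,0,1],
])

```text
t: 14.35
position: [483.1, -66.3, 118.7]
ee_rot: [0.001, 0.769, -0.639, 0.002]
contact_force: [-2.0, -4.8, 5.9]
grip_width: 14.4
```

```bash
python3 st.py; python3 look.py w8
```

```text
14.35 [483.1 -66.3 118.7] -1.386 [-2.  -4.8  5.9] [-1.18  0.35  0.17] 14.398212970351102 [-0.13  0.17 -0.48  0.91 -0.    2.82]
14.35 [483.1 -66.3 118.7] -1.3861 [ 7.000e-04  7.693e-01 -6.389e-01  2.100e-03] [-0.134  0.174 -0.48   0.914 -0.003  2.823] [-2.  -4.8  5.9]
```

View pics/w8.png

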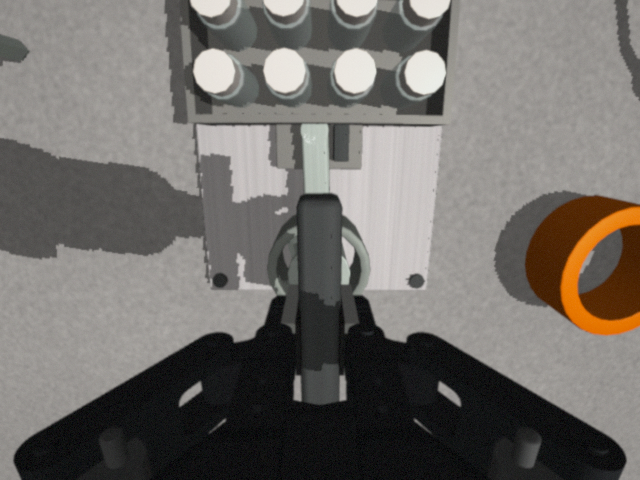

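>>> jog_arm([
  [0,0,1.2,0,0,0,1],
  [0,0,1.2,0,0,0,1],
  [0,0,1.2,0,0,0,1],
  [0,0,0,0,0,0,1],
  [0,0,0,0,0,0,1],
])

```text
t: 14.9
position: [483.1, -66.3, 118.7]
ee_rot: [0.001, 0.749, -0.662, 0.002]
contact_force: [-0.2, -3.9, 6.5]
grip_width: 14.1
```

```bash
python3 st.py
```

```text
14.9 [483.1 -66.3 118.7] -1.448 [-0.2 -3.9  6.5] [-1.17  0.36  0.31] 14.120351259853223 [-0.13  0.17 -0.48  0.91 -0.    2.88]
```

>>> jog_arm([
  [0,0,1,0,0,0,1],
  [0,0,1,0,0,0,1],
  [0,0,0,0,0,0,1],
  [0,0,0,0,0,0,1],
  [0,0,0,0,0,0,1],
])

```text
t: 15.4
position: [483.1, -66.3, 118.7]
ee_rot: [0.001, 0.738, -0.675, 0.002]
contact_force: [-0.5, -4.0, 5.9]
grip_width: 14.3
```

```bash
python3 st.py
```

```text
15.4 [483.1 -66.3 118.7] -1.482 [-0.5 -4.   5.9] [-1.22  0.43  0.51] 14.300708723958802 [-0.13  0.17 -0.48  0.91 -0.    2.92]
```

The z moment climbed from 0.17 to 0.31 to 0.51 N m, well above the turning friction, so the latch should be at its stop. Checking visually.

```bash
python3 look.py w9
python3 - <<'E'
import cv2
b=cv2.imread("pics/w9.png")[90:300,180:460]
cv2.imwrite("pics/w9c.png",cv2.convertScaleAbs(cv2.resize(b,None,fx=2.8,fy=2.8,interpolation=cv2.INTER_CUBIC),alpha=1.4))
E
```

```text
15.4 [483.1 -66.3 118.7] -1.4823 [ 7.000e-04  7.377e-01 -6.751e-01  2.200e-03] [-0.134  0.174 -0.48   0.914 -0.004  2.919] [-0.5 -4.   5.9]
```

View pics/w9c.png

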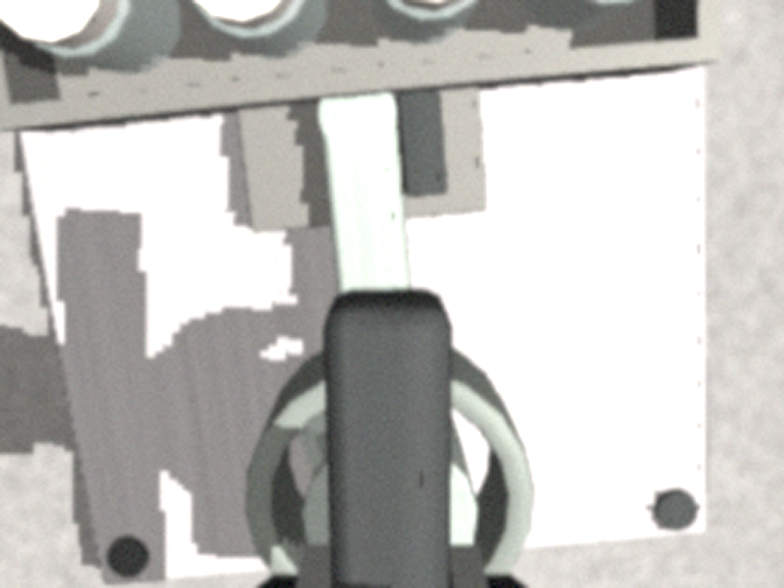

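The latch lies flush against the dark stop and points straight at the tray. I'll unwind 2° of the torque (inside the key's play), open the jaws and rise.

>>> jog_arm([
  [0,0,-1,0,0,0,1],
  [0,0,-1,0,0,0,1],
  [0,0,0,0,0,0,0.8],
  [0,0,0,0,0,0,0.6],
  [0,0,0,0,0,0,0.3],
])

```text
t: 15.95
position: [482.0, -64.4, 117.3]
ee_rot: [-0.0, 0.749, -0.663, -0.0]
contact_force: [0.0, -0.1, -0.4]
grip_width: 45.4
```

>>> jog_arm([
  [0,0,0,0,0,0,0],
  [0,0,0,0,0,0,0],
  [0,0,0,0,0,0,0],
  [0,0,0,0,0,0,0],
  [0,0,0,0,0,0,0],
])

```text
t: 16.45
position: [482.0, -64.6, 117.4]
ee_rot: [0.0, 0.749, -0.662, -0.0]
contact_force: [0.4, 1.1, -0.4]
grip_width: 85.5
```

```bash
python3 st.py; python3 look.py w10
```

```text
16.45 [482.  -64.6 117.4] -1.448 [ 0.4  1.1 -0.4] [-0.06 -0.01 -0.03] 85.5291058910194 [-0.13  0.18 -0.48  0.91  0.    2.89]
16.45 [482.  -64.6 117.4] -1.4482 [ 0.      0.7491 -0.6625 -0.    ] [-0.133  0.175 -0.482  0.914  0.     2.886] [ 0.4  1.1 -0.4]
```

View pics/w10.png

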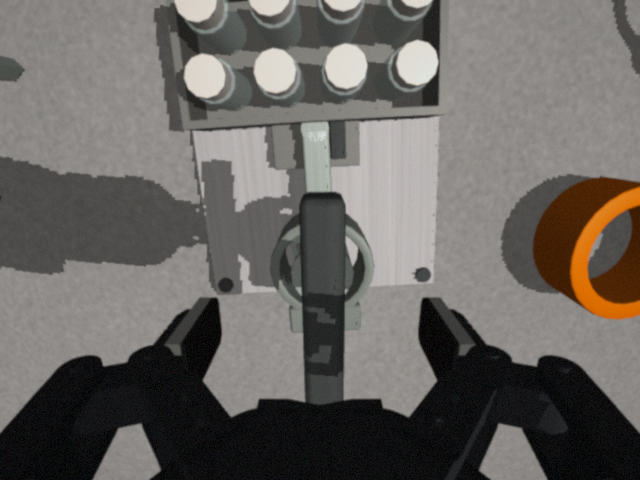

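>>> jog_arm([
  [0,0,0,0,0,-10,0],
  [0,0,0,0,0,-25,0],
  [0,0,0,0,0,-35,0],
  [0,0,0,0,0,-35,0],
  [0,0,0,0,0,-25,0],
])

```text
t: 17.0
position: [482.7, -64.8, 250.6]
ee_rot: [-0.001, 0.749, -0.663, 0.001]
contact_force: [0.3, 0.8, 1.0]
grip_width: 85.7
```

>>> jog_arm([
  [0,0,0,0,0,0,0],
  [0,0,0,0,0,0,0],
  [0,0,0,0,0,0,0],
  [0,0,0,0,0,0,0],
  [0,0,0,0,0,0,0],
])

```text
t: 17.5
position: [481.3, -64.6, 246.4]
ee_rot: [0.001, 0.749, -0.662, -0.001]
contact_force: [0.0, 0.3, -0.3]
grip_width: 85.2
```

```bash
python3 st.py; python3 look.py w11
python3 - <<'E'
import cv2
from h import *
from cell import *
a=get_image("scene")[:,:,::-1][180:320,235:375];b=get_image("side")[:,:,::-1][170:310,260:400]
c=cv2.imread("pics/w11.png")[90:310,210:430]
cv2.imwrite("pics/w11c.png",cv2.convertScaleAbs(cv2.resize(c,None,fx=2.7,fy=2.7,interpolation=cv2.INTER_CUBIC),alpha=1.4))
cv2.imwrite("pics/g11.png",cv2.convertScaleAbs(cv2.resize(np.hstack([a,b]),None,fx=2.8,fy=2.8,interpolation=cv2.INTER_CUBIC),alpha=1.5))
E
```

```text
17.5 [481.3 -64.6 246.4] -1.448 [ 0.   0.3 -0.3] [ 0.03 -0.02  0.02] 85.20689754505726 [-0.13  0.09 -0.27  1.21 -0.    2.89]
17.5 [481.3 -64.6 246.4] -1.4483 [ 5.000e-04  7.491e-01 -6.625e-01 -8.000e-04] [-0.133  0.091 -0.272  1.209 -0.     2.886] [ 0.   0.3 -0.3]
```

View pics/w11c.png

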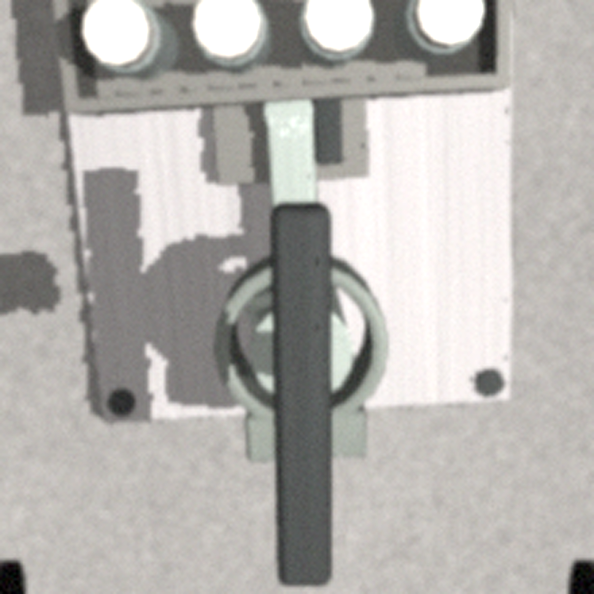

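View pics/g11.png

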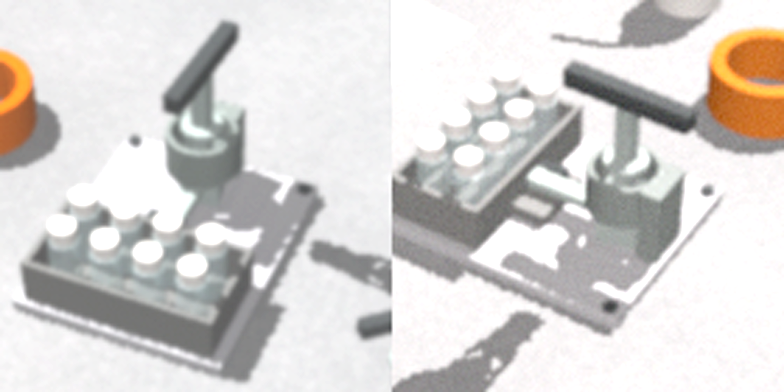

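Run:
```python
from h import *
from cell import camera_params
import json
np.set_printoptions(precision=2,suppress=True,legacy='1.25')
A=camera_params("scene");B=camera_params("side");f=2.8
a=lambda x,y:(235+x/f,180+y/f); b=lambda x,y:(260+(x-392)/f,170+y/f)
print("bar ends",tri(A,a(232,32),B,b(690,119)),tri(A,a(172,98),B,b(572,77)),"expect z 146")
P={k:np.array(v) for k,v in json.load(open("pics/w11.json")).items()}
c=lambda x,y,z:onz(P,210+x/2.7,90+y/2.7,z)
def an(p,q):v=q-p;return np.arctan2(v[1],v[0])
print("latch L/R edge",an(c(276,203,37),c(269,120,37)),an(c(316,200,37),c(313,110,37)))
m=c(291,112,37); print("latch mid near tip",m,np.arctan2(m[1]+64.2,m[0]-482))
L=c(301,210,155);M=c(304,583,155);print("bar",L,M,np.hypot(*(L-M)[:2]),an(M,L),(L+M)/2)
w=[c(*q,81) for q in((118,33),(449,14))];print("station yaw",an(w[1],w[0])-np.pi/2)
p=[c(512,90,12),c(512,398,12)];print("plate right edge",an(p[1],p[0]))
```

```text
bar ends [429.07 -72.79 144.44] [529.3  -60.62 144.05] expect z 146
latch L/R edge 0.20142863651525292 0.16093866287359795
latch mid near tip [560.96 -52.18  37.  ] 0.15106568268371603
bar [534.96 -58.63 155.  ] [429.19 -72.61 155.  ] 106.69520031501604 0.13139881750578414 [482.08 -65.62 155.  ]
station yaw 0.1751328971402486
plate right edge 0.18423658938951462
```

```bash
python3 -c "
from cell import *
print(manip.finish_job())"; python3 st.py
```

```text
the job is handed in; nothing more can be done
None
the job is handed in; nothing more can be done
```

The tray is locked: the largest key, from the black stand, is fully down in the socket, and the latch is against its stop, pointing at the tray. I handed the job in at about 17.7 s.

**How it went**
- **Socket fit:** the key went in with no resistance and touched bottom at the expected height, with about 12 N of contact force.
- **Turning:** I turned it clockwise until the moment rose from about 0.17 to 0.51 N m at the stop. I then unwound 2° of torque, opened the jaws and backed straight up.

**Last checks**
- **Latch:** its yaw measured 0.15 to 0.20 rad against 0.18 for the station, and it lies flush against the stop block in the picture.
- **Key:** it stands free with the bar centre at 144 mm (146 mm expected, within calibration error).
- **Robot:** the force reading was about zero with the gripper clear.
- **Bystanders:** the arm stayed clear of the tape, wash bottle and glove box throughout. I did not re-measure their positions at the end.

**What disagreed**
- **First grasp:** it closed on air. All three cameras showed the fingertips about 35 mm shorter than the interface text says, so I went down 34 mm further and the second grasp held.
- **Grip width:** it read 14 to 15 mm on the 16 mm bar.

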